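# Wedge the blue spring clip off an easel foot

### The job

The table easel is being taken apart, and the blue spring clip has to come off the pin of its wooden foot. Take the yellow-handled wedge from its white stand and push it straight down between the pin and the crossbar of the blue clip, sloping face towards the crossbar, until the clip has sprung off the pin; leave the clip lying in its rails and do not touch it with the gripper. Then hang the wedge back upright in its stand.

Things in the scene. Friction and masses are not known exactly. Their poses are not given: they have to be found in the camera images.
- wedge: Wedge, 128 mm tall; z up from tip to handle, x from its flat face (plane x = 0) to its sloping face. Origin: tip, mid-width, on the flat face. Blade 10 mm wide (y), 72 long, thickness in x growing evenly from 4 at the tip to 36 mm. Dark crossbar at z 72 to 78 mm, 48 mm in y, x 4 to 32, hangs on the stand. Yellow block handle z 78 to 128, x 6 to 30, 20 mm in y: grip across y. 90 g.
- clip_blue: Blue U-shaped spring clip lying level on the foot's rails round the pin, 8 mm thick, 58 wide (not the orange one on the other foot). Origin: underside, on the pin's axis while seated; x, y as the foot. Crossbar at x 30 to 36 mm; sprung legs at y +-27 run to x -12, noses behind the pin. Moved 7 mm to +x it passes the pin's widest part, at 14 it is free: 5 to 15 N down on the wedge.
- foot_blue: Fixed wooden foot of the blue clip. Origin: on the table, on the pin's axis; z up, x from pin to clip crossbar. Pin 24 mm diameter, top at z 100. Cheeks at y +-18 to +-40, x -35 to 90; clip on them at z 80 to 88, under lips (top z 94). Open channel between, floor z 18. The wedge goes in the 18 mm gap (x 12 to 30), its x along foot x, flat face 0 to 10 mm off the pin, tip down to z 22: clip off.
- stand: Fixed white open-topped box 74 x 46 mm, 80 mm tall, base 90 x 66 mm. Origin: centre of its underside on the table; z up, x along the longer side. Opening 64 mm (x) by 30 mm (y), floor z 6. The wedge hangs in it by its crossbar on the long walls, y along stand y, tip at z 8; at the start wedge origin at stand x -18, y 0 mm, x along stand x.
Mind the look-alikes: they are no part of the job. What is shaped like the wedge but purple is not meant.

How it is judged:
On the way, in this order (a step that is already met when the one before it is completed fails the run):
1. the wedge's tip is below the seated blue clip, between its pin and its crossbar (x of wedge in the frame of foot_blue between 0.005 and 0.035 m and y of wedge in the frame of foot_blue between -0.015 and 0.015 m and z of wedge in the frame of foot_blue below 0.08 m and x of clip_blue in the frame of foot_blue below 0.007 m), for 0.02 s.
2. the blue clip has come over the pin while the wedge is still in the gap (x of clip_blue in the frame of foot_blue above 0.01 m and z of wedge in the frame of foot_blue below 0.078 m and x of wedge in the frame of foot_blue between 0.005 and 0.035 m and y of wedge in the frame of foot_blue between -0.015 and 0.015 m), for 0.02 s.
At the end, for the whole second after the job is handed in: The blue clip is off its pin (10 to 50 mm from its seat along the rails, within 15 mm sideways) and lies at rest in the rails of its foot; the wedge hangs at rest in its stand, tip down, upright within 11 degrees, its tip less than 18 mm above the table and within 45 mm of the stand's centre (x of clip_blue in the frame of foot_blue between 0.01 and 0.05 m and y of clip_blue in the frame of foot_blue between -0.015 and 0.015 m and z of clip_blue in the frame of foot_blue between 0.075 and 0.09 m and linear speed of clip_blue below 0.02 m/s and horizontal distance between wedge and stand below 0.045 m and height (world z) of wedge between -0.002 and 0.018 m and angle between wedge's own z axis and vertical below 0.2 rad and linear speed of wedge below 0.03 m/s); the robot touches nothing.
It fails at once if the gripper or arm touches the blue clip (contact force between any of the fingers, the arm and clip_blue above 1 N).
It also fails if it takes over 51 s, if anything falls off the work surface, if the arm or the gripper's body presses on something with over 40 N, if the wrist force passes 120 N, or if a joint passes its speed limit or range.

### The arm

A 7-joint arm with a two-finger parallel gripper is mounted at the origin on the work surface. World frame = base frame: x ahead of the robot, y to its left, z up, the work surface at z = 0. Lengths are in m, angles in rad, forces in N, time in s.
With the tool pointing down it reaches from about 0.425 to 1.025 m from the base axis. Payload 3.6 kg.
Tool frame: the origin (TCP) lies on the front face of the gripper's body, between the roots of the fingers; the fingertips stand 73 mm ahead of it and the grasp point (between the pads) lies 54 mm ahead of it; z points along the fingers, y is the direction in which the jaws open and shut (so a half turn about z gives the same grasp; the last joint's range is limited). The gripper opens to 85 mm and grips with 20 to 120 N. Pads are 22 mm wide; open, the fingers measure 114 mm over their backs; the gripper's body (76 mm by 85 mm) begins 54 mm behind the grasp point. The pads swing forward as they close: fully open they stand 13 mm farther back than shut.
Start: joints at [1.208, 0.591, 0.048, 1.609, -0.033, 0.943, -0.034], TCP at [0.193, -0.699, 0.304] pointing down, gripper open.
Joint ranges: [-2.69, 2.69], [-0.47, 2.24], [-1.27, 1.36], [0.19, 2.51], [-1.53, 4.68], [0.08, 2.07], [-3.09, 3.09]. Speed limits (rad/s): [2.57, 2.57, 3.14, 3.14, 3.14, 3.14, 3.14].

### API

Orientations are given as a rotation vector (axis times angle).
In Python, from plant import r gives the robot as it stands.
- The arm moves only by the tool move_arm, never from a script. Its arguments are lists of equal length, an entry for each row: "slide": the shift along the tool's x, y, z in cm, a list of three; "delta_rot": the turn, a rotation vector about the tool's x, y, z in rad, a list of three; "hand": the closure, from -1 (fully open) to 1 (shut). A call has 1 to 20 rows; each row shifts and turns the pose as measured when the row begins, along the tool's axes as they then stand; what a row does not reach is not made up. A row lasts 1/10 s, in which the tool goes at most 50 mm and 8.59 degrees, less where a joint would pass 70% of its speed; a pose out of reach is approached as far as the arm can. A call is refused whole if a number of a shift passes 5 or a number of a turn 0.15, either way. A call with a gripper value outside its range is refused whole. The fingers move at their own pace and stop on an object; the grip force is fixed at half the most. Time passes only in rows, so rows that do not move let the fingers close. It gives the time, the measured TCP pose, the force and the opening at its end, in the units of the state.
- r.state(): the state, without advancing time (a new reading comes with each control period).
- r.snapshot(name): name is "side" or "top" or "wrist"; returns a dict with "pixels" (420x560x3 uint8, red, green, blue), "z_map" (420x560 float32, m along the optical axis (not along the pixel's ray), 0 where there is no reading), "K" (3x3 intrinsics, pixels), "distortion" ([k1, k2, p1, p2, k3] as OpenCV has them; the pictures are not rectified), "R" (3x3) and "t" (3): a world point X has camera coordinates R X + t; the wrist camera has in their place "T_tool_cam" (4x4, takes a point from camera to tool coordinates, whose origin is the TCP and whose axes are the flange's). Camera axes: x right, y down, z forward; pixel columns grow to the right and rows downward; lengths in m; the calibration is good to about 2 mm. A picture is of the moment at which its call begins: read the wrist's pose just before it.
- r.sign_off(): hands the job in, once; it reports no verdict.
The state is a dict: "t": time; "joints": joint angles; "qvel": joint speeds; "effort": joint torques, N m; "tcp_pos": TCP position; "orientation": TCP orientation; "contact_force": force on the tool from outside, world axes, zero at the start; "moment": the same for the moment, N m; "grip_width": opening from 0.0 (shut) to 1.0 (fully open).
Only numpy, scipy, OpenCV 4.12 (cv2) and the standard library are available. Lean on these libraries where they do the work, as an engineer would, in place of code of your own. Each camera call takes 0.05 s, during which the arm holds its last target.

## Working session

There is one attempt and no reset: what is moved stays moved. The work goes in short steps, Python scripts to look and compute and a tool call to move; the robot and the scene stay as the last step left them, time stands still between calls to the robot, and variables do not carry over. Pictures are saved under pics/ and viewed, and the job is handed in when it is done.

Besides the shell and the picture viewer there is one more tool, called after ">>>" by a JSON object that holds its "api" and its "payload". move_arm: Moves the arm, as the interface text tells. Its arguments: {"type":"object","properties":{"slide":{"type":"array","items":{"type":"array","items":{"type":"number"}}},"delta_rot":{"type":"array","items":{"type":"array","items":{"type":"number"}}},"hand":{"type":"array","items":{"type":"number"}}},"required":["slide","delta_rot","hand"]}

```bash
ls; mkdir -p pics; cat > h.py <<'E'
import numpy as np, cv2, pickle
from plant import r
def snap(n,tag):
    s=r.state(); d=r.snapshot(n); d['state']=s
    cv2.imwrite(f'pics/{tag}.png',d['pixels'][:,:,::-1]); pickle.dump(d,open(f'{tag}.pkl','wb')); return d
def cam(d):
    if 'R' in d: return np.array(d['R']),np.array(d['t'])
    s=d['state'];Rw=cv2.Rodrigues(np.array(s['orientation'],float))[0];p=np.array(s['tcp_pos'])
    T=np.array(d['T_tool_cam']); Rc=Rw@T[:3,:3]; c=Rw@T[:3,3]+p
    return Rc.T,-Rc.T@c
def ray(d,uv):
    R,t=cam(d); n=cv2.undistortPoints(np.array(uv,float).reshape(-1,1,2),np.array(d['K'],float),np.array(d['distortion'],float)).reshape(-1,2)
    v=np.c_[n,np.ones(len(n))]@R; return -R.T@t,v
def plane(d,uv,z):
    c,v=ray(d,uv); return c+v*((z-c[2])/v[:,2])[:,None]
def depth(d,uv):
    c,v=ray(d,uv); uv=np.array(uv).reshape(-1,2).astype(int); return c+v*np.array(d['z_map'])[uv[:,1],uv[:,0]][:,None]
def proj(d,X):
    R,t=cam(d); return cv2.projectPoints(np.array(X,float).reshape(-1,3),cv2.Rodrigues(R)[0],t,np.array(d['K'],float),np.array(d['distortion'],float))[0].reshape(-1,2)
E
python3 - <<'E'
from h import *
for n in('side','top','wrist'):
    d=snap(n,n+'0')
s=r.state();print(s)
E
```

```text
pics
{'t': 0.15, 'joints': array([ 1.20747774,  0.59190822,  0.0483286 ,  1.60951559, -0.03334124,
        0.94268032, -0.03366219]), 'qvel': array([-0.00276088, -0.00363341,  0.000695  , -0.00334396,  0.00032575,
       -0.00149034, -0.00073871]), 'effort': array([ 3.11933967e-03, -5.49248242e+01,  1.54962983e+00, -1.98453373e+01,
        9.60921549e-03,  5.71600569e-03,  1.53625047e-05]), 'tcp_pos': array([ 0.19313699, -0.69827868,  0.30300851]), 'orientation': array([-3.11136634e+00, -4.22441828e-01,  4.72740549e-04]), 'contact_force': array([-0.66234041,  0.12502457, -0.48845299]), 'moment': array([-0.03865033,  0.03735999,  0.01935334]), 'grip_width': 1.0023845343543725}
```

View pics/side0.png

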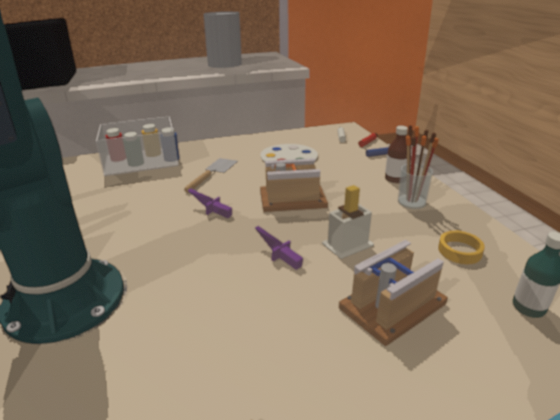

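View pics/top0.png

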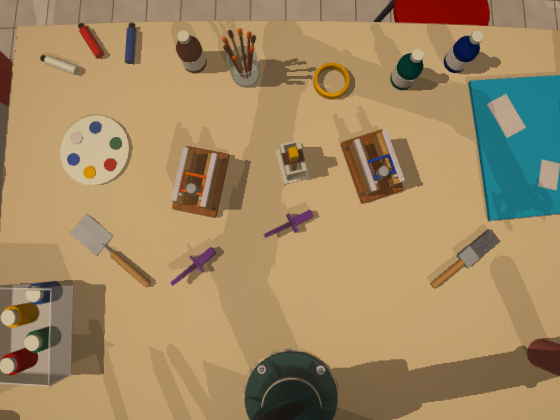

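View pics/wrist0.png

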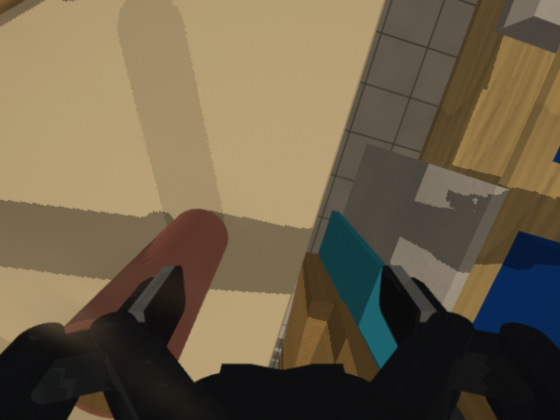

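```bash
python3 - <<'E'
from h import *
d=pickle.load(open('top0.pkl','rb')); s=pickle.load(open('side0.pkl','rb'))
for im,t,(u0,u1,v0,v1) in((d,'topc',(260,420,110,220)),(s,'sidec',(310,460,170,340))):
    c=im['pixels'][v0:v1,u0:u1,::-1]; k=5 if t=='topc' else 3.5
    cv2.imwrite(f'pics/{t}.png',cv2.resize(c,None,fx=k,fy=k,interpolation=cv2.INTER_CUBIC))
print(d['K'],d['distortion'],cam(d))
for p in [(292,153),(285,165),(384,171),(372,160),(398,150),(291,395)]:
    print(p,depth(d,[p]).round(4),)
E
```

```text
[[456.02707874   0.         281.34427845]
 [  0.         456.02707874 211.24606786]
 [  0.           0.           1.        ]] [-0.09659227  0.          0.          0.          0.        ] (array([[ 0.00841283, -0.99995506, -0.00437032],
       [-0.99532946, -0.00795344, -0.09620815],
       [ 0.09616907,  0.00515929, -0.99535164]]), array([0.02352228, 0.44711635, 1.07569795]))
(292, 153) [[0.5641 0.0044 0.1352]]
(285, 165) [[0.5476 0.0194 0.0836]]
(384, 171) [[ 0.5338 -0.2061  0.0941]]
(372, 160) [[ 0.5605 -0.1804  0.0869]]
(398, 150) [[ 6.055e-01 -2.636e-01 -3.000e-04]]
(291, 395) [[0.0648 0.0041 0.1945]]
```

View pics/topc.png

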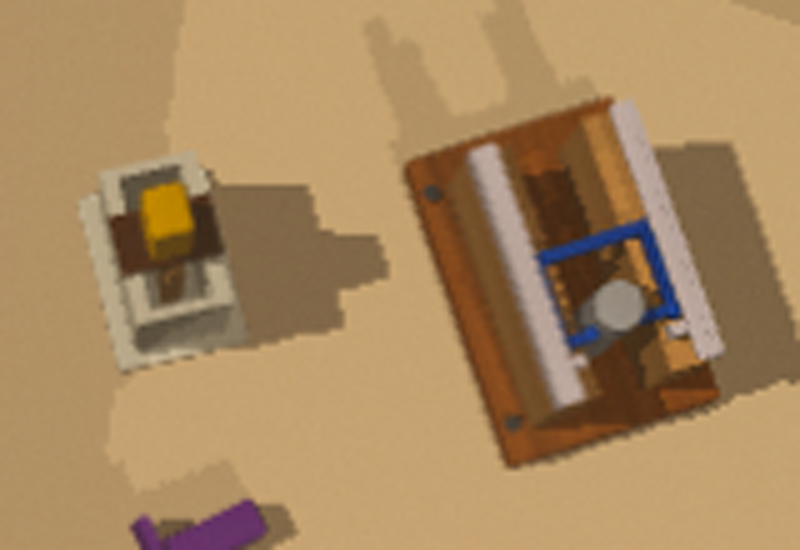

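View pics/sidec.png

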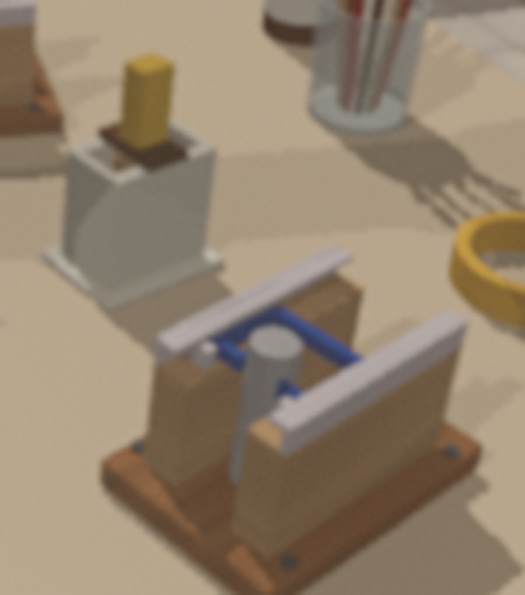

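```bash
python3 - <<'E'
from h import *
d=pickle.load(open('wrist0.pkl','rb')); print(np.array(d['T_tool_cam']).round(4),d['K'])
d=pickle.load(open('top0.pkl','rb'));R,t=cam(d);print(-R.T@t)
# yaw estimates from top: foot crop edges
g=lambda a:np.array(a)/5+[260,110]
print(plane(d,[g((545,400)),g((480,150)),g((712,355)),g((622,102))],.094).round(4)) 
print('stand',plane(d,[g((100,172)),g((195,153)),g((138,318)),g((240,300))],.08).round(4))
E
```

```text
[[ 1.000e-03 -9.603e-01 -2.791e-01  7.090e-02]
 [ 1.000e+00  1.200e-03 -4.000e-04 -1.000e-04]
 [ 8.000e-04 -2.791e-01  9.603e-01 -6.990e-02]
 [ 0.000e+00  0.000e+00  0.000e+00  1.000e+00]] [[332.04953249   0.         281.77752357]
 [  0.         332.04953249 211.06778722]
 [  0.           0.           1.        ]]
[0.34138131 0.02152749 1.11381676]
[[ 0.4898 -0.1712  0.094 ]
 [ 0.6053 -0.1429  0.094 ]
 [ 0.5113 -0.248   0.094 ]
 [ 0.6288 -0.2089  0.094 ]]
stand [[ 0.5967  0.0313  0.08  ]
 [ 0.6061 -0.0126  0.08  ]
 [ 0.5283  0.0132  0.08  ]
 [ 0.537  -0.0336  0.08  ]]
```

>>> {"api": "move_arm", "payload": {"slide": [[3.3,-3.6,-0.4],[3.3,-3.6,-0.4],[3.3,-3.6,-0.4],[3.3,-3.6,-0.4],[3.3,-3.6,-0.4],[3.3,-3.6,-0.4],[3.3,-3.6,-0.4]], "delta_rot": [[0,0,0],[0,0,0],[0,0,0],[0,0,0],[0,0,0],[0,0,0],[0,0,0]], "hand": [-1,-1,-1,-1,-1,-1,-1]}}

```text
t: 0.85
tcp_pos: [0.3467, -0.3932, 0.3271]
orientation: [3.116, 0.398, -0.01]
contact_force: [0.4, -0.5, 0.7]
grip_width: 1.001
```

>>> {"api": "move_arm", "payload": {"slide": [[3.3,-3.6,-0.5],[3.3,-3.6,-0.5],[3.3,-3.6,-0.5],[3.3,-3.6,-0.5],[3.3,-3.6,-0.5],[3.3,-3.6,-0.5],[1.6,-1.8,-0.2],[0,0,0]], "delta_rot": [[0,0,0],[0,0,0],[0,0,0],[0,0,0],[0,0,0],[0,0,0],[0,0,0],[0,0,0]], "hand": [-1,-1,-1,-1,-1,-1,-1,-1]}}

```text
t: 1.65
tcp_pos: [0.4986, -0.0977, 0.3595]
orientation: [-3.112, -0.418, 0.002]
contact_force: [-0.4, 0.8, -0.5]
grip_width: 1.002
```

```bash
python3 - <<'E'
from h import *
d=snap('wrist','w1'); print(d['state']['tcp_pos'],d['state']['orientation'])
E
```

```text
[ 0.49860023 -0.09770689  0.35952981] [-3.11156878e+00 -4.17527879e-01  2.45406838e-03]
```

View pics/w1.png

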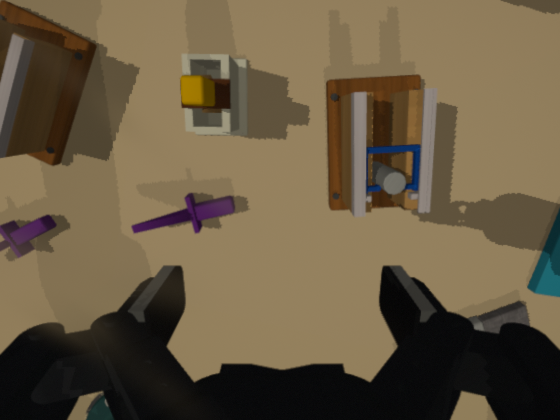

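```bash
python3 - <<'E'
from h import *
d=pickle.load(open('w1.pkl','rb'))
p=d['pixels'][:,:,::-1]
cv2.imwrite('pics/w1a.png',cv2.resize(p[40:150,165:265],None,fx=5,fy=5,interpolation=cv2.INTER_CUBIC))
cv2.imwrite('pics/w1b.png',cv2.resize(p[65:225,320:450],None,fx=3.7,fy=3.7,interpolation=cv2.INTER_CUBIC))
E
```

```text
(no output)
```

View pics/w1a.png

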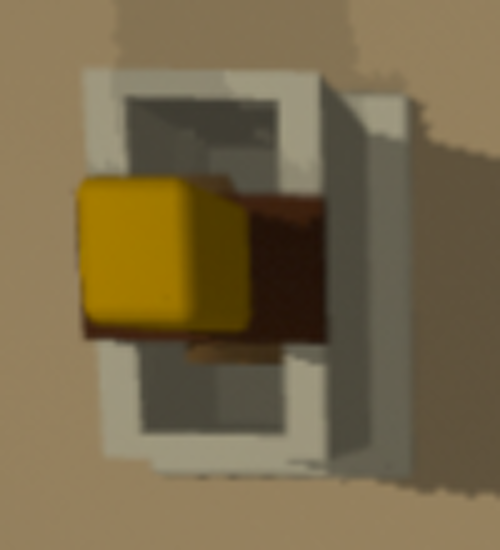

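View pics/w1b.png

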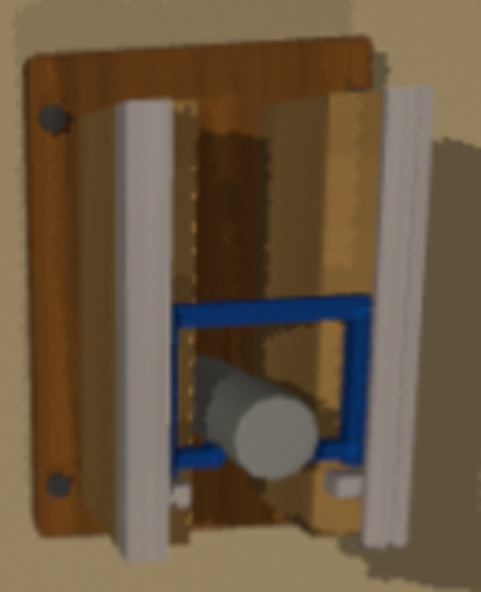

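```bash
python3 - <<'E'
from h import *
w=pickle.load(open('w1.pkl','rb')); t=pickle.load(open('top0.pkl','rb'))
def tri(da,ua,db,ub):
    a,va=ray(da,[ua]);b,vb=ray(db,[ub]);va=va[0]/np.linalg.norm(va);vb=vb[0]/np.linalg.norm(vb)
    x=np.linalg.lstsq(np.c_[va,-vb],b-a,rcond=None)[0]; P=a+va*x[0];Q=b+vb*x[1]
    return (P+Q)/2,np.linalg.norm(P-Q)
A=lambda a:np.array(a)/5+[165,40]
B=lambda a:np.array(a)/3.7+[320,65]
T=lambda a:np.array(a)/5+[260,110]
yaw=lambda v:np.degrees(np.arctan2(v[1],v[0]))
c=plane(w,[A(x) for x in((83,70),(320,72),(328,470),(103,458))],.08);print('stand',c.round(4),c.mean(0),yaw(c[0]-c[3]),yaw(c[1]-c[2]),np.linalg.norm(c[0]-c[3]),np.linalg.norm(c[1]-c[2]),np.linalg.norm(c[0]-c[1]))
h=plane(w,[A(x) for x in((82,178),(190,178),(192,325),(88,325))],.136);print('handle',h.round(4),h.mean(0),yaw(h[0]-h[3]),yaw(h[1]-h[2]),yaw(h[0]-h[1])-90)
l=plane(w,[B(x) for x in((118,100),(172,98),(168,558),(125,560),(385,88),(435,85),(408,545),(362,545))],.094);print('lips',l.round(4),l.mean(0),[yaw(l[i]-l[j]) for i,j in((0,3),(1,2),(4,7),(5,6))])
p=plane(w,[B((277,437))],.1);print('pin',p)
print('xbar',plane(w,[B((175,316)),B((370,308))],.088))
print('tri handle',tri(w,A((138,251)),t,T((165,208))), 'pin',tri(w,B((277,437)),t,T((618,306))),'rim',tri(w,A((103,458)),t,T((138,318))),tri(w,A((320,72)),t,T((195,153))),'lip',tri(w,B((118,100)),t,T((470,150))))
for n,u in(('handle',A((138,251))),('pin',B((277,437))),('lip',B((148,300))),('rim',A((210,85)))): print(n,depth(w,[u]))
print('pin top0',plane(t,[T((618,306))],.1))
E
```

```text
stand [[ 0.5961  0.0311  0.08  ]
 [ 0.6076 -0.0136  0.08  ]
 [ 0.5341 -0.0323  0.08  ]
 [ 0.5243  0.0131  0.08  ]] [ 5.65536423e-01 -4.43416686e-04  8.00000000e-02] 14.121237138135063 14.255740988103627 0.07396179666972948 0.07582360396041338 0.04623344400923863
handle [[ 0.575   0.0104  0.136 ]
 [ 0.5797 -0.007   0.136 ]
 [ 0.5568 -0.0121  0.136 ]
 [ 0.5522  0.005   0.136 ]] [ 0.56592537 -0.00090761  0.136     ] 13.415562481546717 12.701840347940925 14.920801351867851
lips [[ 0.6046 -0.1372  0.094 ]
 [ 0.6088 -0.1505  0.094 ]
 [ 0.4908 -0.1906  0.094 ]
 [ 0.487  -0.1789  0.094 ]
 [ 0.6263 -0.2031  0.094 ]
 [ 0.6306 -0.2154  0.094 ]
 [ 0.5128 -0.2559  0.094 ]
 [ 0.5093 -0.2431  0.094 ]] [ 0.55876958 -0.19683532  0.094     ] [np.float64(19.52108089052822), np.float64(18.75112794939136), np.float64(18.871465110893887), np.float64(18.980249274006287)]
pin [[ 0.53284218 -0.20597181  0.1       ]]
xbar [[ 0.55591868 -0.17136554  0.088     ]
 [ 0.572519   -0.22268607  0.088     ]]
tri handle (array([0.56710318, 0.00131491, 0.13105157]), np.float64(0.002619403399046658)) pin (array([ 0.53252816, -0.20451561,  0.1012842 ]), np.float64(0.0020332452979180586)) rim (array([0.52607519, 0.01229176, 0.08695866]), np.float64(0.0027335624578232976)) (array([ 0.60803951, -0.01266571,  0.07363505]), np.float64(0.0007441550998144714)) lip (array([ 0.60433515, -0.1372274 ,  0.09706767]), np.float64(0.0010740251748753728))
handle [[ 0.56612067 -0.00096427  0.13632213]]
pin [[ 0.5326993  -0.20650182  0.09862508]]
lip [[ 0.55820721 -0.1612524   0.09415609]]
rim [[0.59971866 0.00641263 0.08059171]]
pin top0 [[ 0.53224078 -0.20388557  0.1       ]]
```

>>> {"api": "move_arm", "payload": {"slide": [[3,-2.5,2],[3,-2.5,3],[3,-2.5,3],[0,0,1.5],[0,0,0],[0,0,0]], "delta_rot": [[0,0,0.019],[0,0,0],[0,0,0],[0,0,0],[0,0,0],[0,0,0]], "hand": [-1,-1,-1,-1,-1,-1]}}

```text
t: 2.3
tcp_pos: [0.5664, -0.0159, 0.2605]
orientation: [3.115, 0.353, -0.008]
contact_force: [-0.4, 0.2, 0.3]
grip_width: 0.998
```

```bash
python3 - <<'E'
from h import *
d=snap('wrist','w2'); s=d['state'];print(s['tcp_pos'],s['orientation'])
R=cv2.Rodrigues(np.array(s['orientation']))[0]; print(R.round(4),np.degrees(np.arctan2(R[1,0],R[0,0])))
E
```

```text
[ 0.56635276 -0.0158537   0.26054732] [ 3.11486236  0.35287679 -0.00769226]
[[ 0.9746  0.2237 -0.0041]
 [ 0.2237 -0.9746 -0.0073]
 [-0.0056  0.0062 -1.    ]] 12.925742765566826
```

View pics/w2.png

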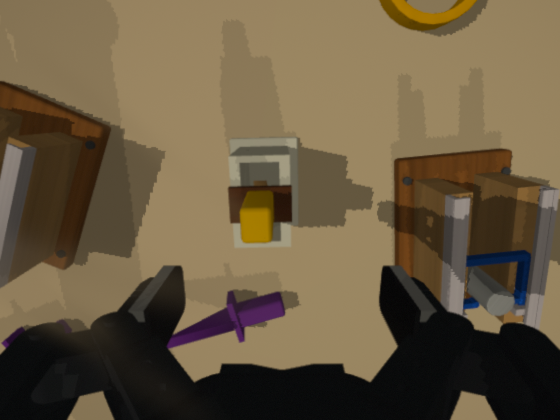

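```bash
cat >> h.py <<'E'
def handle(d,z):
    p=cv2.cvtColor(d['pixels'],cv2.COLOR_RGB2HSV); m=cv2.inRange(p,(20,150,60),(35,255,255))
    zz=np.array(d['z_map']); 
    n,l,st,c=cv2.connectedComponentsWithStats(m)
    ys,xs=np.where(m>0); P=depth(d,np.c_[xs,ys]); k=np.abs(P[:,2]-z)<.006
    uv=np.c_[xs,ys][k].astype(np.float32); rect=cv2.minAreaRect(plane(d,uv,z)[:,:2].astype(np.float32)*1000)
    return rect,P[k].mean(0)
def tool(s,target,yawdeg):
    R=cv2.Rodrigues(np.array(s['orientation'],float))[0]; g=np.radians(yawdeg);
    G=np.array([[np.cos(g),np.sin(g),0],[np.sin(g),-np.cos(g),0],[0,0,-1.]])
    print('tcp',np.round(s['tcp_pos'],4),'yaw',np.degrees(np.arctan2(R[1,0],R[0,0])).round(2),'tilt',R[:2,2].round(4),'w',round(s['grip_width'],3),'F',np.round(s['contact_force'],1))
    print('slide cm',(R.T@(np.array(target)-s['tcp_pos'])*100).round(2),'rot',cv2.Rodrigues(R.T@G)[0].ravel().round(4))
E
python3 - <<'E'
from h import *
d=pickle.load(open('w2.pkl','rb'))
print(handle(d,.136))
A=lambda a:a
c=plane(d,[(230,139),(298,138),(291,247),(235,247)],.08);print(c.round(4),c.mean(0))
tool(r.state(),[.566,-.0008,.172],14.2)
E
```

```text
(((568.0932006835938, 0.4988422393798828), (24.114412307739258, 19.555238723754883), 14.490152359008789), array([5.68036745e-01, 4.26007142e-04, 1.35495092e-01]))
[[ 0.6093  0.0324  0.08  ]
 [ 0.6212 -0.0164  0.08  ]
 [ 0.5357 -0.0315  0.08  ]
 [ 0.5256  0.0128  0.08  ]] [ 0.57294293 -0.00066372  0.08      ]
tcp [ 0.566  -0.0166  0.2607] yaw 12.87 tilt [-0.0045 -0.0079] w 1.002 F [-0.5 -0.7  0.3]
slide cm [ 0.41 -1.6   8.85] rot [ 0.0067  0.0062 -0.0233]
```

>>> {"api": "move_arm", "payload": {"slide": [[0.5,-1.7,1],[0,0,0],[0,0,0]], "delta_rot": [[0.007,0.006,-0.025],[0,0,0],[0,0,0]], "hand": [-1,-1,-1]}}

```text
t: 2.65
tcp_pos: [0.5671, -0.0008, 0.2522]
orientation: [3.117, 0.386, 0.006]
contact_force: [0.5, -0.5, 0.2]
grip_width: 1.0
```

```bash
python3 - <<'E'
from h import *
d=snap('wrist','w3');print(handle(d,.136)); tool(d['state'],[.5672,0,.172],14.3)
E
```

```text
(((568.33740234375, 0.7918176651000977), (24.120725631713867, 19.361249923706055), 14.88010311126709), array([0.56823052, 0.00068319, 0.13546328]))
tcp [ 0.5671 -0.0008  0.2522] yaw 14.13 tilt [ 0.0038 -0.0002] w 1.0 F [ 0.5 -0.5  0.2]
slide cm [-0.   -0.09  8.02] rot [ 0.0011 -0.0037 -0.0029]
```

>>> {"api": "move_arm", "payload": {"slide": [[0.1,-0.1,2.5],[0,0,2.5],[0,0,2],[0,0,1],[0,0,0]], "delta_rot": [[0,0,0],[0,0,0],[0,0,0],[0,0,0],[0,0,0]], "hand": [-1,-1,-1,-1,-1]}}

```text
t: 3.2
tcp_pos: [0.5708, 0.0003, 0.1735]
orientation: [3.116, 0.385, 0.019]
contact_force: [0.4, -0.1, 0.6]
grip_width: 1.0
```

```bash
python3 - <<'E'
from h import *
tool(r.state(),[.568,0.0005,.172],14.5); snap('wrist','w4');snap('side','s4')
E
```

```text
tcp [5.708e-01 3.000e-04 1.735e-01] yaw 14.09 tilt [0.0122 0.0002] w 1.0 F [ 0.4 -0.1  0.6]
slide cm [-0.27 -0.09  0.14] rot [ 0.0029 -0.0119 -0.0071]
```

View pics/w4.png

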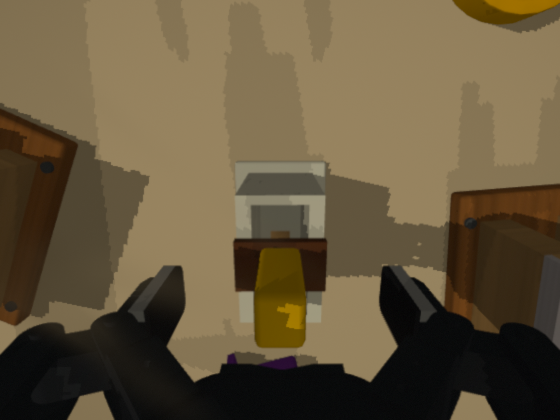

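>>> {"api": "move_arm", "payload": {"slide": [[-0.25,-0.1,0.1],[0,0,0],[0,0,0]], "delta_rot": [[0.003,-0.012,-0.006],[0,0,0],[0,0,0]], "hand": [-1,-1,-1]}}

```text
t: 3.6
tcp_pos: [0.5702, 0.0008, 0.1763]
orientation: [3.116, 0.395, 0.01]
contact_force: [0.8, -0.0, -0.3]
grip_width: 1.001
```

```bash
python3 - <<'E'
from h import *
tool(r.state(),[.568,0.0005,.172],14.5)
E
```

```text
tcp [0.5702 0.0008 0.1763] yaw 14.45 tilt [0.0061 0.0005] w 1.001 F [ 0.8 -0.  -0.3]
slide cm [-0.23 -0.03  0.43] rot [ 0.001  -0.0061 -0.0009]
```

>>> {"api": "move_arm", "payload": {"slide": [[-0.2,0,0.4],[0,0,0],[0,0,0]], "delta_rot": [[0,-0.006,0],[0,0,0],[0,0,0]], "hand": [-1,-1,-1]}}

```text
t: 3.9
tcp_pos: [0.5686, 0.0002, 0.1729]
orientation: [3.115, 0.395, 0.002]
contact_force: [0.4, -0.3, 0.2]
grip_width: 0.998
```

```bash
python3 - <<'E'
from h import *
tool(r.state(),[.568,0.0005,.172],14.5)
E
```

```text
tcp [5.686e-01 2.000e-04 1.729e-01] yaw 14.44 tilt [ 0.0017 -0.001 ] w 0.998 F [ 0.4 -0.3  0.2]
slide cm [-0.05 -0.05  0.09] rot [ 0.0014 -0.0014 -0.001 ]
```

Good; close.

>>> {"api": "move_arm", "payload": {"slide": [[0,0,0],[0,0,0],[0,0,0],[0,0,0],[0,0,0],[0,0,0],[0,0,0],[0,0,0],[0,0,0]], "delta_rot": [[0,0,0],[0,0,0],[0,0,0],[0,0,0],[0,0,0],[0,0,0],[0,0,0],[0,0,0],[0,0,0]], "hand": [1,1,1,1,1,1,1,1,1]}}

```text
t: 4.8
tcp_pos: [0.5688, 0.0002, 0.173]
orientation: [3.115, 0.395, 0.003]
contact_force: [0.1, -0.3, -0.0]
grip_width: 0.228
```

```bash
python3 - <<'E'
from h import *
tool(r.state(),[.568,0.0005,.172],14.5); d=snap('wrist','w5')
E
```

```text
tcp [5.688e-01 2.000e-04 1.730e-01] yaw 14.45 tilt [ 0.0019 -0.001 ] w 0.228 F [ 0.1 -0.3 -0. ]
slide cm [-0.07 -0.05  0.1 ] rot [ 0.0015 -0.0015 -0.0009]
```

View pics/w5.png

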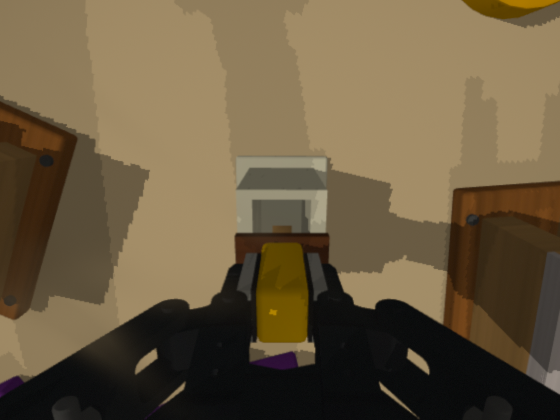

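```bash
python3 - <<'E'
from h import *
d=pickle.load(open('w2.pkl','rb'))
p=d['pixels'][:,:,::-1]
cv2.imwrite('pics/w2b.png',cv2.resize(p[180:335,390:560],None,fx=4.5,fy=4.5,interpolation=cv2.INTER_CUBIC)[:600])
d=pickle.load(open('w1.pkl','rb'));print(handle(d,.136))
E
```

```text
(((566.5523071289062, -0.805994987487793), (23.075870513916016, 20.634506225585938), 14.91066837310791), array([ 0.56648124, -0.00057988,  0.13536606]))
```

>>> {"api": "move_arm", "payload": {"slide": [[0,0,-2],[0,0,-3],[0,0,-3],[0,0,-3],[0,0,-2],[0,0,0],[0,0,0]], "delta_rot": [[0,0,0],[0,0,0],[0,0,0],[0,0,0],[0,0,0],[0,0,0],[0,0,0]], "hand": [1,1,1,1,1,1,1]}}

```text
t: 5.55
tcp_pos: [0.5663, 0.0002, 0.3047]
orientation: [3.116, 0.395, -0.009]
contact_force: [0.0, 0.3, -1.1]
grip_width: 0.226
```

View pics/w2b.png

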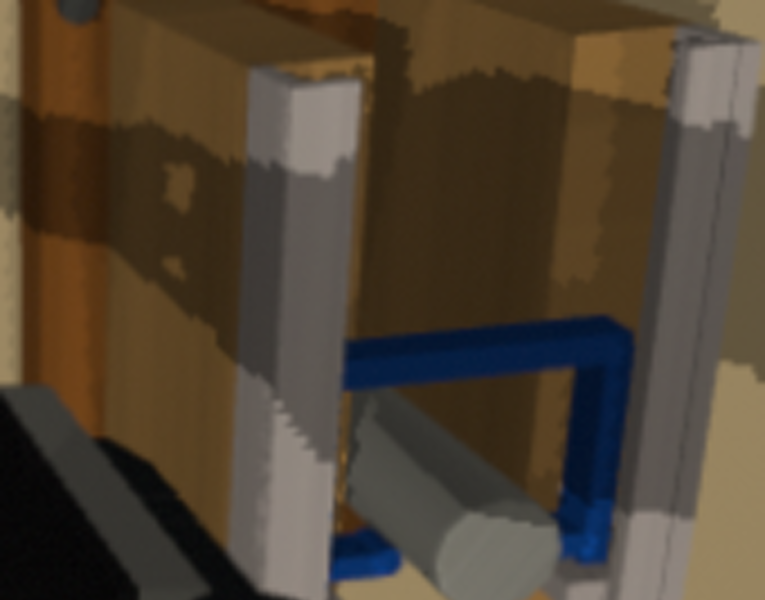

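```bash
python3 - <<'E'
from h import *
tool(r.state(),[.568,0.0005,.30],18.9); d=snap('wrist','w6');snap('side','s6')
E
```

```text
tcp [5.663e-01 2.000e-04 3.047e-01] yaw 14.47 tilt [-0.0055 -0.0015] w 0.226 F [ 0.   0.3 -1.1]
slide cm [0.18 0.01 0.47] rot [-0.0001  0.0057 -0.0774]
```

View pics/w6.png

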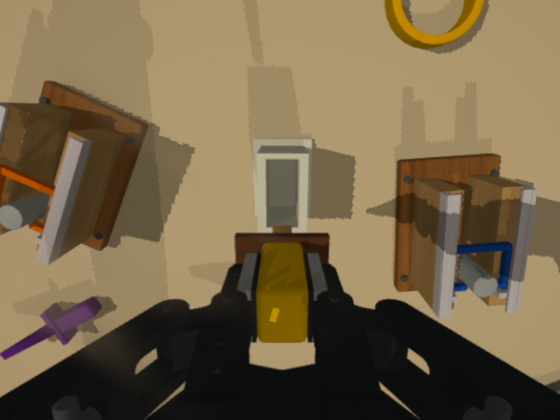

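View pics/s6.png

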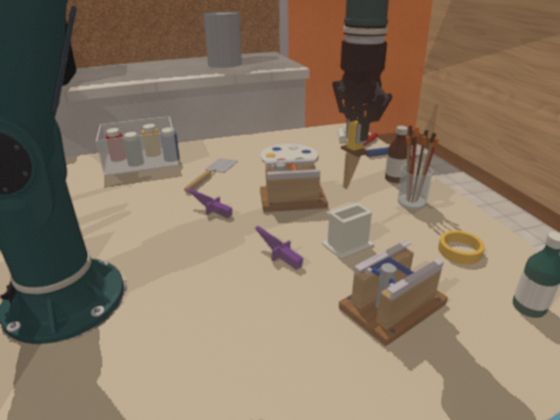

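```bash
python3 - <<'E'
from h import *
d=pickle.load(open('w6.pkl','rb'))
p=d['pixels'][:,:,::-1]
cv2.imwrite('pics/w6b.png',cv2.resize(p[170:320,390:550],None,fx=4,fy=4,interpolation=cv2.INTER_CUBIC))
# pin by depth mask
for n in('w1','w2','w6','top0','side0'):
    d=pickle.load(open(n+'.pkl','rb'))
    u0=proj(d,[[.533,-.206,.1]])[0]; v,u=np.mgrid[0:420,0:560]; k=np.hypot(u-u0[0],v-u0[1])<20
    uv=np.c_[u[k],v[k]]; P=depth(d,uv); z=np.abs(P[:,2]-.1)<.0035
    hs=cv2.cvtColor(d['pixels'],cv2.COLOR_RGB2HSV)[k][:,1]<60
    m=z&hs&(np.hypot(P[:,0]-.533,P[:,1]+.206)<.016)
    q=plane(d,uv[m],.1); c,rad=cv2.minEnclosingCircle(q[:,:2].astype(np.float32)*1000); print(n,u0,m.sum(),q.mean(0).round(4),c,rad)
E
```

```text
w1 [394.94591613 182.96760657] 416 [ 0.5329 -0.2047  0.1   ] (532.8892211914062, -204.73129272460938) 11.971036911010742
w2 [501.19015799 303.68743332] 611 [ 0.5341 -0.2036  0.1   ] (533.9586791992188, -203.77146911621094) 13.168309211730957
w6 [485.93989157 286.55956613] 450 [ 0.534 -0.204  0.1  ] (533.582275390625, -203.74655151367188) 12.635496139526367
top0 [384.52015114 170.88014102] 71 [ 0.5332 -0.2028  0.1   ] (532.7716064453125, -202.51634216308594) 11.711737632751465
side0 [389.47908753 267.02082587] 129 [ 0.5298 -0.2079  0.1   ] (530.9053344726562, -208.86849975585938) 13.936726570129395
```

View pics/w6b.png

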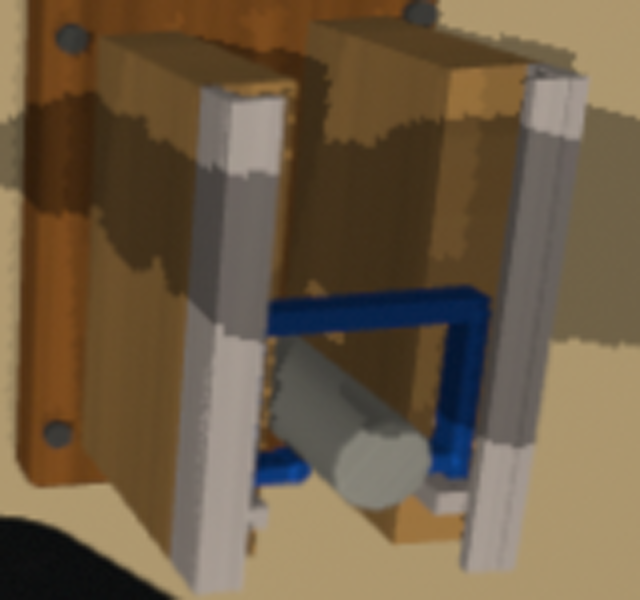

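>>> {"api": "move_arm", "payload": {"slide": [[-0.8,3,0],[-0.8,3,0],[-0.8,3,0],[-0.8,3,0],[-0.8,3,0],[-0.8,3,0.5],[0,0,0],[0,0,0],[0,0,0]], "delta_rot": [[0,0.006,-0.013],[0,0,-0.013],[0,0,-0.013],[0,0,-0.013],[0,0,-0.013],[0,0,-0.013],[0,0,0],[0,0,0],[0,0,0]], "hand": [1,1,1,1,1,1,1,1,1]}}

```text
t: 6.55
tcp_pos: [0.5658, -0.1894, 0.283]
orientation: [-3.086, -0.529, 0.038]
contact_force: [-0.5, 1.1, -0.9]
grip_width: 0.225
```

```bash
python3 - <<'E'
from h import *
tool(r.state(),[.5676,-.1923,.285],18.9)
E
```

```text
tcp [ 0.5658 -0.1894  0.283 ] yaw 19.45 tilt [-0.026   0.0064] w 0.225 F [-0.5  1.1 -0.9]
slide cm [ 0.07  0.33 -0.21] rot [-0.0146  0.0224  0.0095]
```

>>> {"api": "move_arm", "payload": {"slide": [[0.1,0.3,-0.4],[0,0,0],[0,0,0]], "delta_rot": [[-0.014,0.022,0.009],[0,0,0],[0,0,0]], "hand": [1,1,1]}}

```text
t: 6.85
tcp_pos: [0.5681, -0.1882, 0.2865]
orientation: [-3.096, -0.523, -0.001]
contact_force: [-0.0, 0.4, -0.6]
grip_width: 0.219
```

```bash
python3 - <<'E'
from h import *
tool(r.state(),[.5676,-.1923,.285],18.9)
E
```

```text
tcp [ 0.5681 -0.1882  0.2865] yaw 19.19 tilt [0.0001 0.002 ] w 0.219 F [-0.   0.4 -0.6]
slide cm [-0.18  0.37  0.15] rot [-0.0019 -0.0008  0.005 ]
```

>>> {"api": "move_arm", "payload": {"slide": [[-0.2,0.4,0],[0,0,0],[0,0,0]], "delta_rot": [[-0.002,0,0.004],[0,0,0],[0,0,0]], "hand": [1,1,1]}}

```text
t: 7.15
tcp_pos: [0.5679, -0.1916, 0.2872]
orientation: [3.098, 0.52, 0.003]
contact_force: [-0.3, 1.3, -0.8]
grip_width: 0.227
```

```bash
python3 - <<'E'
from h import *
tool(r.state(),[.5676,-.1923,.285],18.9)
d=snap('wrist','w7');snap('side','s7'); t=snap('top','t7')
for n,(u0,u1,v0,v1),f in(('s7',(300,480,110,340),2.6),('t7',(310,440,90,230),4)):
    d=pickle.load(open(n+'.pkl','rb')); cv2.imwrite(f'pics/{n}c.png',cv2.resize(d['pixels'][v0:v1,u0:u1,::-1],None,fx=f,fy=f,interpolation=cv2.INTER_CUBIC))
E
```

```text
tcp [ 0.5679 -0.1916  0.2872] yaw 19.07 tilt [ 0.0021 -0.    ] w 0.227 F [-0.3  1.3 -0.8]
slide cm [-0.05  0.06  0.22] rot [ 0.0007 -0.002   0.003 ]
```

View pics/w7.png

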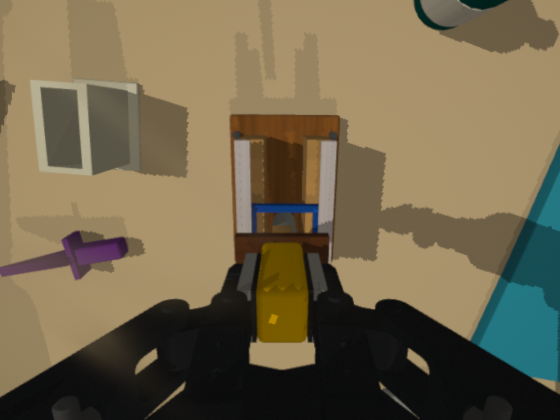

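View pics/s7c.png

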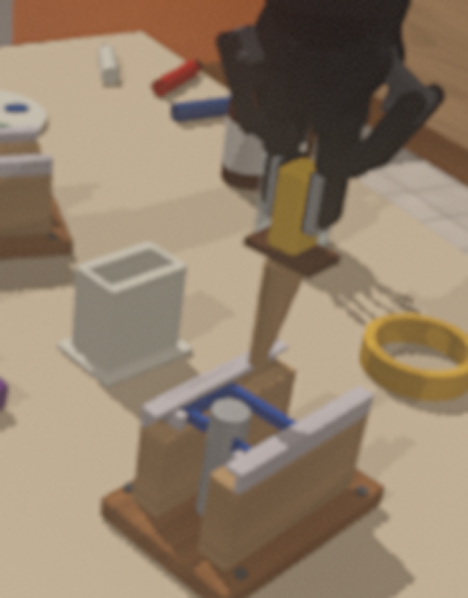

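```bash
python3 - <<'E'
from h import *
d=pickle.load(open('w7.pkl','rb')); s=pickle.load(open('s7.pkl','rb'))
R=cv2.Rodrigues(np.array(d['state']['orientation']))[0]; tp=d['state']['tcp_pos']
hs=cv2.cvtColor(d['pixels'],cv2.COLOR_RGB2HSV); m=cv2.inRange(hs,(105,150,60),(125,255,255)); m[:,:230]=0;m[:,340:]=0;m[:190]=0;m[245:]=0
ys,xs=np.where(m>0); print(xs.min(),xs.max(),ys.min(),ys.max())
P=(plane(d,np.c_[xs,ys],.088)-tp)@R; print('clip bar tool-frame x range',P[:,0].max(), 'y',P[:,1].min(),P[:,1].max())
col=[ (x,ys[xs==x].min(),ys[xs==x].max()) for x in (262,270,280,290,300,308)]
for x,a,b in col: print(x,a,b,((plane(d,[(x,a),(x,b+1)],.088)-tp)@R)[:,:2].round(4).tolist())
# lips inner/outer at row 180
L=[(234,180),(250,180),(321,180),(337,180)]; print('lips y',((plane(d,L,.094)-tp)@R)[:,:2].round(4))
tip=R@np.array([-.0175+.002,0,.165])+tp; print('tip',tip,'side px',proj(s,[tip]), 'pin side',proj(s,[[.534,-.2038,.1]]))
# wedge crossbar in wrist image
E
python3 -c "
import cv2;i=cv2.imread('pics/w7.png')[120:260,220:350];cv2.imwrite('pics/w7c.png',cv2.resize(i,None,fx=4.2,fy=4.2,interpolation=cv2.INTER_CUBIC))"
```

```text
253 317 204 231
clip bar tool-frame x range -0.0011072043505053965 y -0.024566298363576405 0.029611058190987832
262 204 211 [[-0.0011, -0.0169], [-0.0081, -0.017]]
270 204 211 [[-0.0011, -0.0101], [-0.0081, -0.0102]]
280 204 211 [[-0.0011, -0.0018], [-0.0081, -0.0018]]
290 204 211 [[-0.0011, 0.0066], [-0.0081, 0.0067]]
300 204 212 [[-0.0011, 0.015], [-0.009, 0.0152]]
308 205 211 [[-0.002, 0.0218], [-0.0081, 0.0219]]
lips y [[ 0.0204 -0.0387]
 [ 0.0204 -0.0258]
 [ 0.0205  0.0313]
 [ 0.0205  0.0441]]
tip [ 0.55355843 -0.1966579   0.12218656] side px [[399.77676981 249.77621721]] pin side [[389.33078835 266.07691581]]
```

View pics/w7c.png

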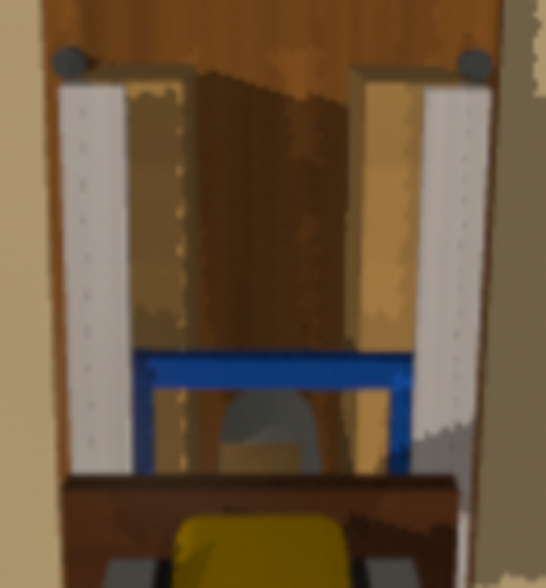

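>>> {"api": "move_arm", "payload": {"slide": [[-0.15,0.25,1],[0,0,0],[0,0,0]], "delta_rot": [[0,-0.002,0.003],[0,0,0],[0,0,0]], "hand": [1,1,1]}}

```text
t: 7.6
tcp_pos: [0.5671, -0.195, 0.276]
orientation: [3.099, 0.515, -0.001]
contact_force: [0.0, 0.5, -0.8]
grip_width: 0.225
```

```bash
cat >> h.py <<'E'
def chk(tag):
    d=snap('wrist',tag);R=cv2.Rodrigues(np.array(d['state']['orientation']))[0]; tp=d['state']['tcp_pos']
    hs=cv2.cvtColor(d['pixels'],cv2.COLOR_RGB2HSV); m=cv2.inRange(hs,(105,150,60),(125,255,255)); m[:,:230]=0;m[:,345:]=0;m[:130]=0;m[300:]=0
    ys,xs=np.where(m>0); 
    if len(xs):
        P=(plane(d,np.c_[xs,ys],.088)-tp)@R; print('bar far x',P[:,0].max().round(4), 'yc',(P[:,1].min()+P[:,1].max())/2,P[:,1].max()-P[:,1].min(), (plane(d,np.c_[xs,ys],.088))[P[:,0].argmax()])
    cv2.imwrite(f'pics/{tag}c.png',cv2.resize(d['pixels'][100:300,200:365,::-1],None,fx=3,fy=3,interpolation=cv2.INTER_CUBIC))
E
python3 - <<'E'
from h import *
tool(r.state(),[.565,-.1935,.285],18.9); chk('w8')
E
```

```text
tcp [ 0.5671 -0.195   0.276 ] yaw 18.86 tilt [-0.0006 -0.0007] w 0.225 F [ 0.   0.5 -0.8]
slide cm [-0.15 -0.21 -0.9 ] rot [ 0.0005  0.0008 -0.0006]
bar far x 0.0011 yc -0.00040421902853927764 0.054196434927743606 [ 0.57629894 -0.21907606  0.088     ]
```

View pics/w8c.png

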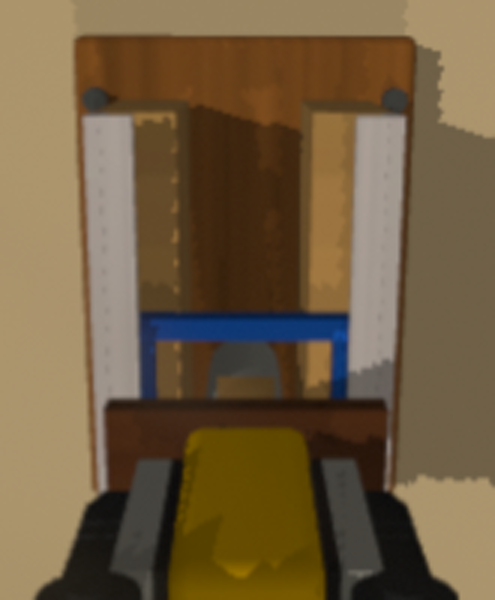

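>>> {"api": "move_arm", "payload": {"slide": [[0.05,0,0.7],[0,0,0.7],[0,0,0.3],[0,0,0]], "delta_rot": [[0,0,0],[0,0,0],[0,0,0],[0,0,0]], "hand": [1,1,1,1]}}

```text
t: 8.05
tcp_pos: [0.5671, -0.1948, 0.257]
orientation: [3.099, 0.515, -0.003]
contact_force: [0.2, 0.5, -0.5]
grip_width: 0.226
```

```bash
python3 - <<'E'
from h import *
tool(r.state(),[.5675,-.195,.25],18.9); chk('w9')
E
```

```text
tcp [ 0.5671 -0.1948  0.257 ] yaw 18.86 tilt [-0.0018 -0.0005] w 0.226 F [ 0.2  0.5 -0.5]
slide cm [0.03 0.03 0.7 ] rot [-0.0001  0.0019 -0.0007]
bar far x 0.0016 yc 0.0006565413681423205 0.05298386675721861 [ 0.57386159 -0.21063232  0.088     ]
```

>>> {"api": "move_arm", "payload": {"slide": [[0.05,0,0.7],[0,0,0.7],[0,0,0.7],[0,0,0]], "delta_rot": [[0,0.002,0],[0,0,0],[0,0,0],[0,0,0]], "hand": [1,1,1,1]}}

```text
t: 8.5
tcp_pos: [0.568, -0.1946, 0.2346]
orientation: [3.099, 0.515, 0.002]
contact_force: [-0.2, -0.6, -0.2]
grip_width: 0.226
```

```bash
python3 - <<'E'
from h import *
tool(r.state(),[.5675,-.195,.19],18.9); chk('w10')
E
```

```text
tcp [ 0.568  -0.1946  0.2346] yaw 18.86 tilt [0.0011 0.0001] w 0.226 F [-0.2 -0.6 -0.2]
slide cm [-0.06  0.02  4.46] rot [ 0.0003 -0.0011 -0.0007]
bar far x 0.0009 yc -0.00040941924291484043 0.05461399047646376 [ 0.56917458 -0.19492345  0.088     ]
```

View pics/w10c.png

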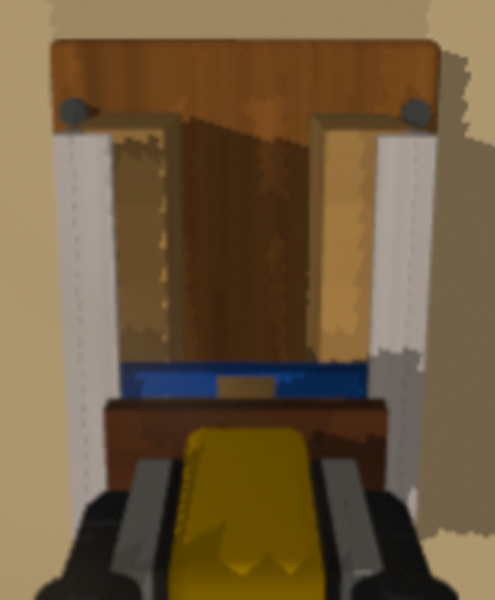

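>>> {"api": "move_arm", "payload": {"slide": [[0,0,0.7],[0,0,0.7],[0,0,0.7],[0,0,0]], "delta_rot": [[0,0,0],[0,0,0],[0,0,0],[0,0,0]], "hand": [1,1,1,1]}}

```text
t: 8.95
tcp_pos: [0.5646, -0.1972, 0.2139]
orientation: [3.098, 0.511, -0.01]
contact_force: [-0.8, 0.1, -2.4]
grip_width: 0.231
```

```bash
python3 - <<'E'
from h import *
tool(r.state(),[.5675,-.195,.19],18.9); chk('w11')
E
```

```text
tcp [ 0.5646 -0.1972  0.2139] yaw 18.72 tilt [-0.0063 -0.0028] w 0.231 F [-0.8  0.1 -2.4]
slide cm [ 0.36 -0.12  2.39] rot [ 0.0006  0.0068 -0.0032]
bar far x 0.0089 yc -0.0019580771964683025 0.05505630624408032 [ 0.57683451 -0.20811983  0.088     ]
```

View pics/w11c.png

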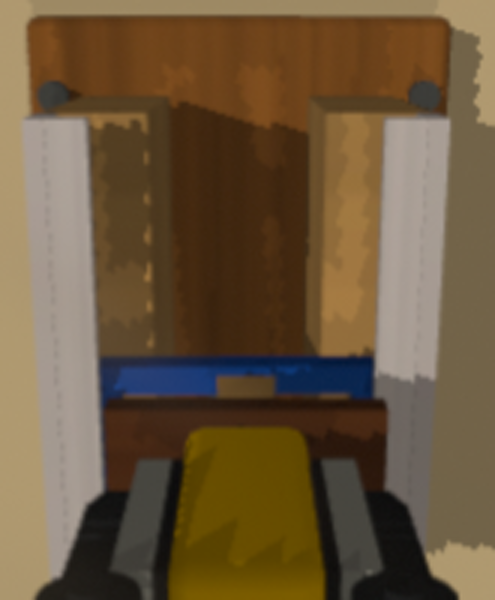

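>>> {"api": "move_arm", "payload": {"slide": [[0.3,-0.1,0.7],[0.2,0,0.7],[0.2,0,0.7],[0,0,0]], "delta_rot": [[0,0.006,-0.003],[0,0,0],[0,0,0],[0,0,0]], "hand": [1,1,1,1]}}

```text
t: 9.4
tcp_pos: [0.5678, -0.1961, 0.1925]
orientation: [3.098, 0.513, -0.012]
contact_force: [-0.5, 0.8, -1.4]
grip_width: 0.226
```

```bash
python3 - <<'E'
from h import *
tool(r.state(),[.5675,-.195,.19],18.9); chk('w12'); snap('side','s12')
E
```

```text
tcp [ 0.5678 -0.1961  0.1925] yaw 18.81 tilt [-0.0075 -0.0031] w 0.226 F [-0.5  0.8 -1.4]
slide cm [ 0.01 -0.11  0.25] rot [ 0.0005  0.0081 -0.0016]
bar far x 0.0198 yc -0.0020102004917842316 0.05595241128660038 [ 0.59342407 -0.21274796  0.088     ]
```

View pics/w12c.png

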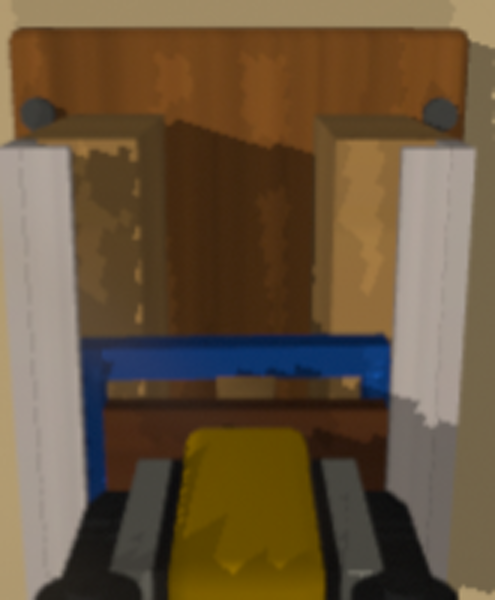

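View pics/s12.png

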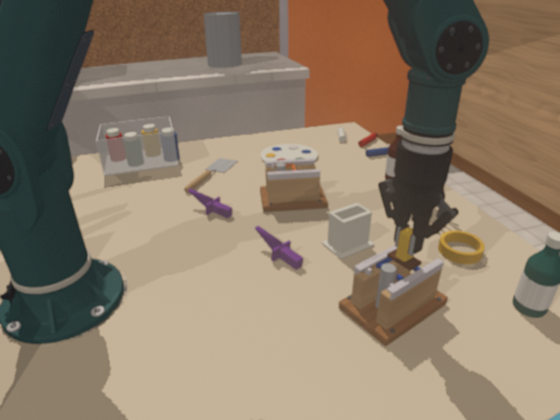

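>>> {"api": "move_arm", "payload": {"slide": [[-0.1,-0.1,-0.7],[0,0,-1],[0,0,-1],[0,0,-1.5],[0,0,-1.5],[0,0,-1.5],[0,0,-1.5],[0,0,-1.5],[0,0,-1],[0,0,0],[0,0,0]], "delta_rot": [[0,0.008,0],[0,0,0],[0,0,0],[0,0,0],[0,0,0],[0,0,0],[0,0,0],[0,0,0],[0,0,0],[0,0,0],[0,0,0]], "hand": [1,1,1,1,1,1,1,1,1,1,1]}}

```text
t: 10.6
tcp_pos: [0.5691, -0.1945, 0.3203]
orientation: [3.094, 0.515, 0.025]
contact_force: [0.2, -0.4, -1.2]
grip_width: 0.228
```

```bash
python3 - <<'E'
from h import *
tool(r.state(),[.5688,.0002,.31],14.5); chk('w13'); snap('side','s13')
E
```

```text
tcp [ 0.5691 -0.1945  0.3203] yaw 18.91 tilt [ 0.0164 -0.0027] w 0.228 F [ 0.2 -0.4 -1.2]
slide cm [  6.26 -18.43   0.98] rot [ 0.0074 -0.015   0.0769]
bar far x 0.012 yc -0.002740284319704661 0.05467194205256489 [ 0.57554316 -0.1657715   0.088     ]
```

View pics/w13.png

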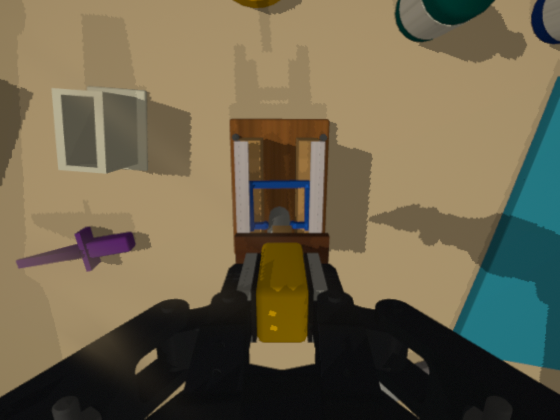

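View pics/s13.png

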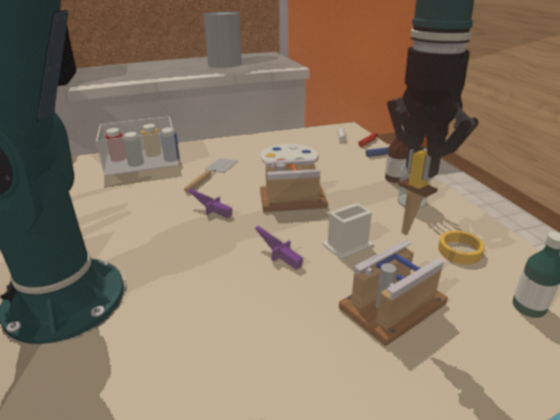

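>>> {"api": "move_arm", "payload": {"slide": [[1,-3,0],[1,-3,0],[1,-3,0],[1,-3,0],[1,-3,0],[1,-3,0],[0,0,0],[0,0,0],[0,0,0]], "delta_rot": [[0.007,-0.015,0.013],[0,0,0.013],[0,0,0.013],[0,0,0.013],[0,0,0.013],[0,0,0.013],[0,0,0],[0,0,0],[0,0,0]], "hand": [1,1,1,1,1,1,1,1,1]}}

```text
t: 11.6
tcp_pos: [0.5712, 0.0001, 0.3107]
orientation: [-3.117, -0.384, 0.026]
contact_force: [0.1, -1.2, -0.5]
grip_width: 0.225
```

```bash
python3 - <<'E'
from h import *
tool(r.state(),[.568,.0002,.29],14.5)
E
```

```text
tcp [5.712e-01 1.000e-04 3.107e-01] yaw 14.05 tilt [-0.0165 -0.0006] w 0.225 F [ 0.1 -1.2 -0.5]
slide cm [-0.28 -0.08  2.07] rot [-0.0035  0.0161 -0.0079]
```

>>> {"api": "move_arm", "payload": {"slide": [[-0.3,-0.1,0.7],[0,0,0.7],[0,0,0],[0,0,0]], "delta_rot": [[-0.003,0.016,-0.008],[0,0,0],[0,0,0],[0,0,0]], "hand": [1,1,1,1]}}

```text
t: 12.0
tcp_pos: [0.5678, -0.0045, 0.2951]
orientation: [3.116, 0.386, -0.003]
contact_force: [-0.2, 0.2, -1.7]
grip_width: 0.23
```

```bash
python3 - <<'E'
from h import *
tool(r.state(),[.568,.0002,.27],14.5); chk('w14')
E
```

```text
tcp [ 0.5678 -0.0045  0.2951] yaw 14.11 tilt [-0.0019 -0.0017] w 0.23 F [-0.2  0.2 -1.7]
slide cm [ 0.14 -0.46  2.51] rot [ 0.0012  0.0023 -0.0068]
```

View pics/w14c.png

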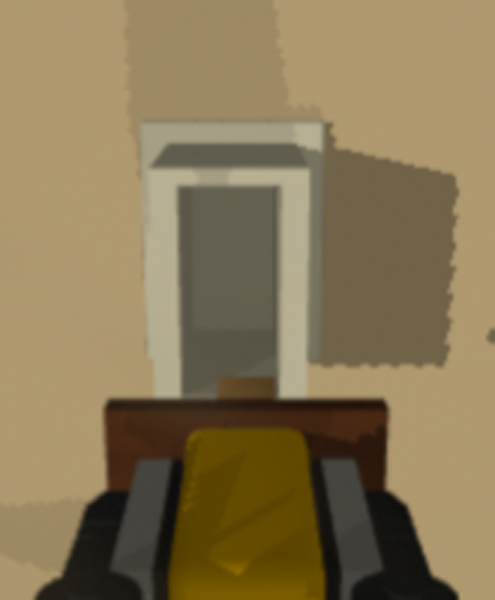

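>>> {"api": "move_arm", "payload": {"slide": [[0.1,-0.4,0.7],[0,0,0.7],[0,0,0.7],[0,0,0.7],[0,0,0],[0,0,0]], "delta_rot": [[0,0.002,-0.006],[0,0,0],[0,0,0],[0,0,0],[0,0,0],[0,0,0]], "hand": [1,1,1,1,1,1]}}

```text
t: 12.65
tcp_pos: [0.5684, -0.0003, 0.2646]
orientation: [3.115, 0.395, 0.0]
contact_force: [-0.1, -0.0, -0.5]
grip_width: 0.224
```

```bash
python3 - <<'E'
from h import *
tool(r.state(),[.568,.0002,.25],14.5); chk('w15')
E
```

```text
tcp [ 5.684e-01 -3.000e-04  2.646e-01] yaw 14.46 tilt [ 0.0004 -0.0012] w 0.224 F [-0.1 -0.  -0.5]
slide cm [-0.03 -0.06  1.46] rot [ 0.0012 -0.0001 -0.0008]
```

View pics/w15c.png

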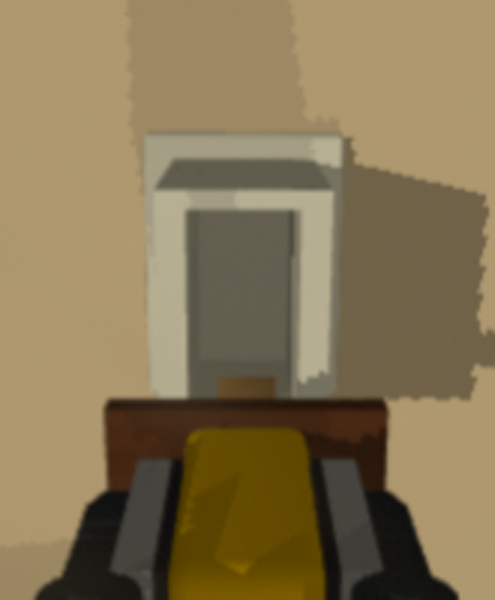

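>>> {"api": "move_arm", "payload": {"slide": [[0,-0.05,0.8],[0,0,0.8],[0,0,0.8],[0,0,0.8],[0,0,0.8],[0,0,0.8],[0,0,0],[0,0,0]], "delta_rot": [[0.001,0,0],[0,0,0],[0,0,0],[0,0,0],[0,0,0],[0,0,0],[0,0,0],[0,0,0]], "hand": [1,1,1,1,1,1,1,1]}}

```text
t: 13.5
tcp_pos: [0.5683, 0.0002, 0.2121]
orientation: [3.117, 0.395, -0.001]
contact_force: [-0.1, 0.2, -1.6]
grip_width: 0.225
```

```bash
python3 - <<'E'
from h import *
tool(r.state(),[.5685,.0002,.174],14.5)
E
```

```text
tcp [5.683e-01 2.000e-04 2.121e-01] yaw 14.45 tilt [-0.0003 -0.0001] w 0.225 F [-0.1  0.2 -1.6]
slide cm [0.02 0.   3.81] rot [ 0.0001  0.0003 -0.0008]
```

>>> {"api": "move_arm", "payload": {"slide": [[0,0,0.8],[0,0,0.8],[0,0,0.8],[0,0,0.6],[0,0,0],[0,0,0]], "delta_rot": [[0,0,0],[0,0,0],[0,0,0],[0,0,0],[0,0,0],[0,0,0]], "hand": [1,1,1,1,1,1]}}

```text
t: 14.1
tcp_pos: [0.5688, 0.0002, 0.1797]
orientation: [3.116, 0.395, 0.001]
contact_force: [0.8, -0.6, 0.1]
grip_width: 0.227
```

```bash
python3 - <<'E'
from h import *
tool(r.state(),[.5685,.0002,.174],14.5)
E
```

```text
tcp [5.688e-01 2.000e-04 1.797e-01] yaw 14.45 tilt [ 0.0007 -0.0001] w 0.227 F [ 0.8 -0.6  0.1]
slide cm [-0.03 -0.01  0.57] rot [ 0.0002 -0.0007 -0.0009]
```

>>> {"api": "move_arm", "payload": {"slide": [[0,0,0.3],[0,0,0.25],[0,0,0],[0,0,0]], "delta_rot": [[0,0,0],[0,0,0],[0,0,0],[0,0,0]], "hand": [1,1,1,1]}}

```text
t: 14.5
tcp_pos: [0.5693, 0.0002, 0.1743]
orientation: [3.116, 0.395, 0.003]
contact_force: [-0.4, 0.5, -1.9]
grip_width: 0.226
```

```bash
python3 - <<'E'
from h import *
tool(r.state(),[.5685,.0002,.172],14.5); chk('w16')
E
```

```text
tcp [5.693e-01 2.000e-04 1.743e-01] yaw 14.45 tilt [0.0021 0.    ] w 0.226 F [-0.4  0.5 -1.9]
slide cm [-0.07 -0.02  0.23] rot [ 0.0005 -0.002  -0.001 ]
```

View pics/w16c.png

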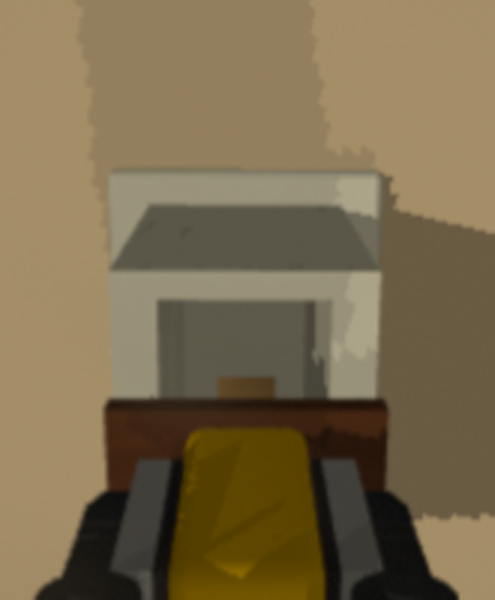

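>>> {"api": "move_arm", "payload": {"slide": [[0,0,0.2],[0,0,0],[0,0,0],[0,0,0],[0,0,0],[0,0,0],[0,0,0],[0,0,0],[0,0,0],[0,0,0]], "delta_rot": [[0,0,0],[0,0,0],[0,0,0],[0,0,0],[0,0,0],[0,0,0],[0,0,0],[0,0,0],[0,0,0],[0,0,0]], "hand": [1,1,-0.3,-1,-1,-1,-1,-1,-1,-1]}}

```text
t: 15.55
tcp_pos: [0.5701, 0.0003, 0.1732]
orientation: [3.116, 0.395, 0.007]
contact_force: [0.2, -0.2, 0.2]
grip_width: 1.002
```

```bash
python3 - <<'E'
from h import *
tool(r.state(),[.5685,.0002,.172],14.5); chk('w17')
E
```

```text
tcp [5.701e-01 3.000e-04 1.732e-01] yaw 14.44 tilt [0.0045 0.0002] w 1.002 F [ 0.2 -0.2  0.2]
slide cm [-0.16 -0.03  0.12] rot [ 0.0009 -0.0044 -0.001 ]
```

View pics/w17.png

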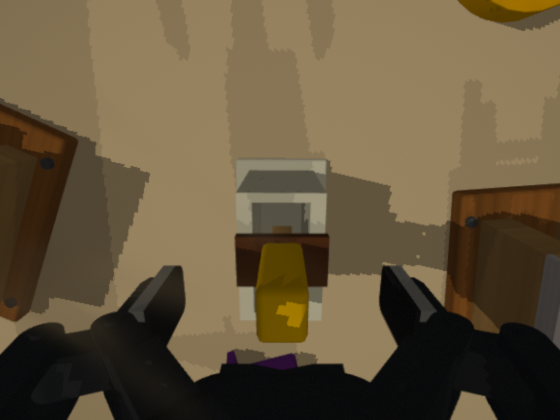

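Released and hanging. Retreat upward.

>>> {"api": "move_arm", "payload": {"slide": [[0,0,-1],[0,0,-1.5],[0,0,-2],[0,0,-3],[0,0,-3],[0,0,-3],[-2,0,-3],[-2,0,0],[-2,0,0],[-1,0,0],[0,0,0],[0,0,0]], "delta_rot": [[0,0,0],[0,0,0],[0,0,0],[0,0,0],[0,0,0],[0,0,0],[0,0,0],[0,0,0],[0,0,0],[0,0,0],[0,0,0],[0,0,0]], "hand": [-1,-1,-1,-1,-1,-1,-1,-1,-1,-1,-1,-1]}}

```text
t: 16.8
tcp_pos: [0.5003, -0.017, 0.3524]
orientation: [3.115, 0.396, 0.02]
contact_force: [-0.2, 1.2, -0.8]
grip_width: 1.002
```

```bash
python3 - <<'E'
from h import *
tool(r.state(),[.5,.0002,.3],14.5); d=snap('wrist','w18'); print(handle(d,.136)); snap('side','s18')
hs=cv2.cvtColor(d['pixels'],cv2.COLOR_RGB2HSV); m=cv2.inRange(hs,(105,150,60),(125,255,255)); ys,xs=np.where(m>0); P=depth(d,np.c_[xs,ys])
k=(np.abs(P[:,0]-.56)<.1)&(np.abs(P[:,1]+.19)<.1)&(abs(P[:,2]-.086)<.01); P=P[k]-[.534,-.2038,0]; g=np.radians(18.9); c,s=np.cos(g),np.sin(g)
F=np.c_[P[:,0]*c+P[:,1]*s,-P[:,0]*s+P[:,1]*c,P[:,2]]; print(len(F),F.min(0),F.max(0))
E
```

```text
tcp [ 0.5003 -0.017   0.3524] yaw 14.5 tilt [0.0129 0.0005] w 1.002 F [-0.2  1.2 -0.8]
slide cm [ 0.33 -1.69  5.24] rot [ 0.0027 -0.0126 -0.0001]
(((567.8526611328125, 0.42296600341796875), (23.481101989746094, 19.373510360717773), 14.558184623718262), array([5.68070722e-01, 4.09082208e-04, 1.35495384e-01]))
714 [ 0.00564167 -0.03009344  0.08017204] [0.0518903  0.02242436 0.09003262]
```

View pics/w18.png

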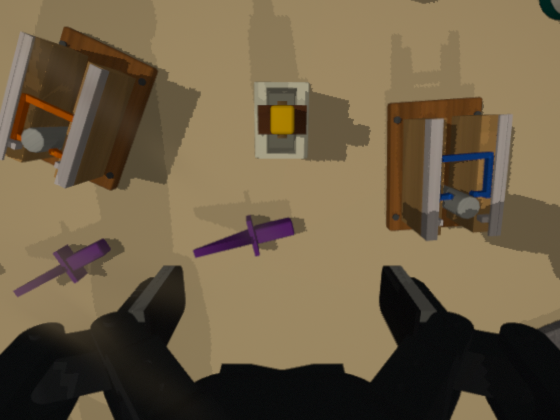

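View pics/s18.png

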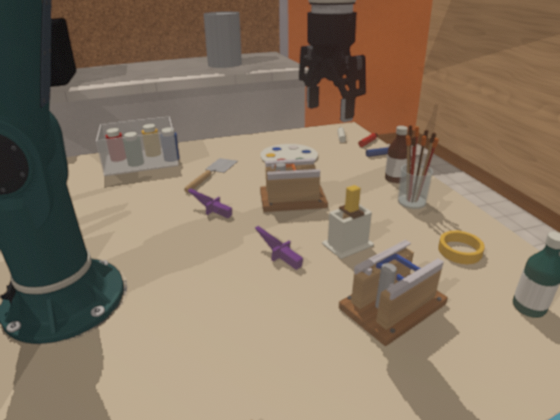

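```bash
python3 -c "
from plant import r
print(r.sign_off())"
```

```text
the job is handed in; nothing more can be done
None
```

The blue clip is off its pin and the wedge hangs back in its stand. I handed the job in at about 17 s; it reported no verdict.

**What I did:** I gripped the yellow-handled wedge across its y faces and pushed it down between the pin and the blue crossbar, sloping face towards the crossbar. At the lowest point its tip was at about z 27 mm. I then hung it back in the stand, opened the gripper and moved the arm clear.

**Last checks:**
- **Clip:** its crossbar's far edge is at foot x of about 52 mm, against 36 mm when seated. That puts it about 16 mm off its seat, still level in the rails at z 80 to 90 mm.
- **Wedge:** the handle centre is at (0.568, 0.000) with its top at z 0.1355, the same place and height as at the start.
- **Contact:** the force readings I took stayed below about 3 N. The pictures show the gripper clear of everything and never at the clip.

**What disagreed:**
- **Pin position:** the side view's pin position was about 3 to 5 mm off the wrist and top views. I used the wrist view and corrected sideways by about 2.5 mm just above the foot.
- **Pushed back:** while I was pressing, the clip pushed the wedge about 3.5 mm towards the pin. I corrected that on the way down.

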